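Offer up a door leaf to its jamb and hold the hinge knuckles in line for the pin

TASK

The small hatch door is being rehung: draw the door leaf that has one knuckle in the middle of its edge straight up out of its slot in the rack and bring its knuckle sideways into the gap between the two knuckles of the jamb block, under the upper one, without knocking the jamb hard. Finish still holding the leaf there in the air, upright and still, its knuckle hole in line with the two jamb holes so that a colleague could drop the pin through, carried by the gripper alone and not leaning or resting on the jamb. Leave the other leaf in the rack, and leave the pin, the dropper bottle and the timer where they are.

Things in the scene. Friction and masses are not known exactly. Their poses are not given: they have to be found in the camera images.
- leaf: Door leaf to hold, in either rack slot: upright aluminium plate 90 (x) x 10 (y) x 100 (z), 0.3 kg, with ONE steel knuckle at mid height beyond its +x end, pointing away from the robot: upright tube 24 outside, 12 hole, 30 high (35 to 65 over the plate's underside), axis 20 beyond the plate, joined by an 8 thick web. Origin: centre of the plate's underside, z up.
- leaf_eye (a point): Centre of the leaf's knuckle hole, at (65, 0, 50) mm in the leaf's frame; same axes as the leaf, z along the hole.
- leaf_top (a point): Point on the leaf's top edge above its centre of mass (which is 50 mm lower), at (6, 0, 100) mm in the leaf's frame: the place to pinch the 10 mm thickness, along the leaf's y, from above.
- jamb: Fixed grey block: base 110 x 90 x 8, post 34 x 50 to 128 high, steel leaf on its front with two knuckles, 24 outside, 12 hole, on one upright axis on the robot's side. Lower knuckle 35 to 60 over the worktop, upper 98 to 123: the gap of 38 is open in front and at both sides; steel leaf 18 behind the axis. Origin: hinge axis at worktop level, x from the axis to the post, z up.
- jamb_eye (a point): Middle of the gap on the jamb's hinge axis, 79 mm above the worktop; axes as the jamb. The leaf's hole centre belongs here. The plate may stand at any swing angle, best straight out from the post with the leaf's x along the jamb's x.
- rack: The fixed grey plastic rack: base 90 x 150 x 8 (x, y, z), with two slots along its x at y = -45 and +45 mm, each between two cheeks 70 long that reach 44 above the worktop; slots 13 wide, floor 8 above the worktop. Origin: centre of the underside.
- spare_leaf: The other loose leaf, in the other slot: the same plate, but with TWO knuckles (6 to 28 and 72 to 94 above its underside) and the middle of the edge empty. To be left alone. Origin and axes as for the leaf.
- pin: The steel hinge pin, 7 thick, 117 long, with one end bent by 90 degrees, lying on the worktop between rack and jamb, nearer the robot. To be left alone. Origin on the worktop, about 60 from the straight end; x along the pin.
- bottle: A small brown dropper bottle, 33 x 34 x 102, standing at the back. To be left alone. Origin: centre of the underside.
- timer: A small white laboratory timer, 58 x 68 x 18, lying at the right front. To be left alone. Origin: centre of the underside.
Mind the look-alikes: they are no part of the job. What is shaped like the leaf but purple is not meant. Leave any yellow look-alike of the jamb alone.

How it is judged:
By the outcome, as a careful person would: the job done as asked, in the order asked, and still so for the second after the job is handed in, while the arm keeps its last pose, push and grip.
It also fails if it takes over 45 s, if anything falls off the work surface, if the arm or the gripper's body presses on something with over 40 N, if the wrist force passes 120 N, or if a joint passes its speed limit or range.

ROBOT

A 6-joint arm with a two-finger parallel gripper is mounted at the origin on a cart in front of the work surface, level with it; the furniture and walls round the work are solid. World frame = base frame: x ahead of the robot, y to its left, z up, the work surface at z = 0. Lengths are in m, angles in rad, forces in N, time in s.
With the tool pointing down it reaches from about 0.275 to 0.725 m from the base axis. Payload 5.6 kg.
Tool frame: the origin (TCP) lies on the centre line of the jaws, within the pads' length; the fingertips stand 11 mm ahead of it and the grasp point (between the pads) lies 8 mm behind it; z points along the fingers, y is the line along which they close (so a half turn about z gives the same grasp; the last joint's range is limited). The gripper opens to 85 mm and grips with 20 to 120 N. Pads are 22 mm wide; open, the fingers measure 114 mm over their backs; the gripper's body (76 mm by 85 mm) begins 54 mm behind the grasp point. The pads swing forward as they close: fully open they stand 13 mm farther back than shut.
Start: joints at [1.587, 0.255, 0.108, 0, -1.424, -0.285], TCP at [0.146, 0.53, 0.242] pointing down, gripper open.
Joint ranges: [-2.95, 2.95], [-1.21, 1.97], [-1.09, 1.5], [-2.87, 1.71], [-2.94, -0.07], [-3.05, 3.05]. Speed limits (rad/s): [2.57, 2.57, 3.14, 3.14, 3.14, 3.14].

INTERFACE

Orientations are given as a unit quaternion [x, y, z, w].
In Python, from workcell import readout, capture, ticket, models gives the robot as it stands.
- The arm moves only by the shell command python3 -m crank 'ROWS' [FORCE]. ROWS is JSON, a list of rows, each a list of 3 entries, a list of its own where there are three numbers: the shift along the tool's x, y, z normalised to -1 to 1, where 1 is 3 cm, then the turn, a rotation vector about the tool's x, y, z normalised to -1 to 1, where 1 is 8 degrees, then the closure, from 0 (fully open) to 1 (shut). A call has 1 to 20 rows; each row shifts and turns the commanded pose from where the row before left it, along the tool's axes as they then stand; what a row does not reach is not made up. A row lasts 1/8 s, in which the tool goes at most 62.5 mm and 10.7 degrees, less where a joint would pass 70% of its speed; a pose out of reach is approached as far as the arm can. A call with a number of a shift or a turn outside -1 to 1 is refused whole. A call with a gripper value outside its range is refused whole. The fingers move at their own pace and stop on an object; FORCE is the grip in N (left out, the last holds). Time passes only in rows, so rows that do not move let the fingers close. It gives the time, the measured TCP pose, the force, the opening and the grip force at its end, in the units of the state.
- readout.observe(): the state, without advancing time (a new reading comes with each control period).
- capture(name): name is "side" or "top" or "wrist"; returns a dict with "image" (400x640x3 uint8, blue, green, red), "range_z" (400x640 float32, m along the optical axis (not along the pixel's ray), 0 where there is no reading), "fov_y" (degrees; the focal length in pixels is half the picture's height over the tangent of half this angle, whatever the lens; pixels are square), "cx", "cy" (the principal point, pixels), "world_from_camera" (4x4, takes a point from camera to world coordinates). Camera axes: x right, y up, looking along -z (the intrinsics and any distortion apply to the point x, -y, -z); pixel columns grow to the right and rows downward; lengths in m; the calibration is good to about 2 mm. A picture is of the moment at which its call begins.
- ticket.close_job(): hands the job in; it is judged then, once.
Trained networks look in a picture, given as the dict that the camera call returned (one of the last four; its "shot" number tells which), for a name from the list of things; names that differ only in an ending like _2 or _b are one class to them, and where a whole thing is asked for, a point or a joint stands for the part that bears it (a point fixed in the world has none). Each returns a list of dicts, best first, with "confidence" (0 to 1); they miss things now and then, are a little off and sometimes report something else, mostly with a low value. They report only what shows in the picture. A call takes as long as a camera call. They do not tell look-alikes from the thing itself.
- models.recognise(picture, label): "rect" ([left, top, width, height] in pixels, round what is visible of it).
- models.regions_of(picture, label): "mask" (400x640 bool, what is visible of it) and "rect" ([left, top, width, height] in pixels, round what is visible of it).
The state is a dict: "time_s": time; "q": joint angles; "joint_vel": joint speeds; "joint_efforts": joint torques, N m; "position": TCP position; "eef_rot": TCP orientation; "force": force on the tool from outside, world axes, zero at the start; "wrist_torque": the same for the moment, N m; "gripper_width": opening from 0.0 (shut) to 1.0 (fully open); "gripper_force": force on a finger pad.
Only numpy, scipy, OpenCV 4.12 (cv2) and the standard library are available. Lean on these libraries where they do the work, as an engineer would, in place of code of your own. Each camera call takes 0.05 s, during which the arm holds its last target. There are 200 camera calls.

## Working session

There is one attempt and no reset: what is moved stays moved. The work goes in short steps, Python scripts to look and compute and a shell command to move; the robot and the scene stay as the last step left them, time stands still between calls to the robot, and variables do not carry over. Pictures are saved under pics/ and viewed, at most 10 in all, crops included, and the job is handed in when it is done.

```bash
mkdir -p pics; ls; cat > h.py <<'E'
import numpy as np, cv2
from workcell import readout, capture, ticket, models
def pts(p):
    H,W=p["range_z"].shape; f=H/2/np.tan(np.radians(p["fov_y"])/2)
    v,u=np.mgrid[:H,:W]; z=p["range_z"]
    c=np.stack([(u-p["cx"])/f*z,-(v-p["cy"])/f*z,-z,np.ones_like(z)],-1)
    w=c@np.asarray(p["world_from_camera"]).T
    w[z==0]=np.nan
    return w[...,:3]
E
python3 - <<'E'
from h import *
s=readout.observe();print(s)
for n in("side","top"):
    p=capture(n);cv2.imwrite(f"pics/{n}0.png",p["image"]);w=pts(p);print(n,[k for k in p],p["fov_y"],p["cx"],p["cy"])
    print(np.round(p["world_from_camera"],3).tolist())
    np.savez(f"{n}0.npz",w=w,im=p["image"])
    for l in("leaf","spare_leaf","jamb","rack","pin","bottle","timer"):
        for r in models.regions_of(p,l)[:4]:
            m=r["mask"];print(l,round(r["confidence"],2),r["rect"],np.round(np.nanmedian(w[m],0),3), np.round(np.nanpercentile(w[m],[2,98],axis=0),3).tolist())
E
```

```text
pics
{'time_s': 0.0, 'q': array([ 1.58658668e+00,  2.55710437e-01,  1.06988848e-01, -4.67905278e-04,
       -1.42388069e+00, -2.84587723e-01]), 'joint_vel': array([-0.00047652,  0.00101709,  0.00139694,  0.00029982,  0.00037953,
        0.00140364]), 'joint_efforts': array([ 2.69228722e-04, -3.86629879e+01,  2.37941569e+01,  5.36524057e+00,
       -6.06168018e-03,  8.98520000e-06]), 'position': array([0.14589023, 0.52980265, 0.24140988]), 'eef_rot': array([ 9.90977035e-01, -1.34028530e-01, -9.36886174e-05,  9.27434089e-04]), 'force': array([-0.20492606,  0.6989832 ,  0.16393999]), 'wrist_torque': array([-0.01800712, -0.03254789, -0.02413074]), 'gripper_force': 0.0, 'gripper_width': 0.9958512429732348}
side ['image', 'range_z', 'fov_y', 'cx', 'cy', 'world_from_camera', 'shot'] 45.092908670756685 322.8588547611012 205.5275258748102
[[0.856, 0.305, -0.417, 0.067], [-0.516, 0.536, -0.668, -0.784], [0.019, 0.787, 0.616, 0.803], [0.0, 0.0, 0.0, 1.0]]
leaf 0.9 [229.0, 191.2, 41.7, 46.6] [0.4   0.077 0.058] [[0.339, 0.054, 0.004], [0.451, 0.094, 0.102]]
leaf 0.88 [260.8, 161.3, 40.7, 28.0] [
[... 1726 characters left out ...]
529 0.262 0.088] [[0.469, 0.256, 0.002], [0.585, 0.278, 0.111]]
jamb 0.97 [424.7, 189.7, 49.8, 53.2] [ 0.54  -0.338  0.022] [[0.497, -0.4, -0.0], [0.608, -0.307, 0.13]]
jamb 0.61 [347.8, 147.9, 46.5, 49.9] [ 0.639 -0.158  0.014] [[0.603, -0.22, 0.004], [0.709, -0.121, 0.13]]
pin 0.6 [302.0, 236.6, 9.3, 46.9] [ 0.447 -0.027  0.006] [[0.384, -0.033, 0.002], [0.493, -0.011, 0.01]]
bottle 0.79 [284.4, 142.4, 9.6, 19.1] [0.683 0.031 0.06 ] [[0.675, 0.016, 0.007], [0.697, 0.047, 0.1]]
timer 0.71 [384.1, 270.9, 39.3, 30.6] [ 0.384 -0.242  0.015] [[0.351, -0.278, 0.001], [0.417, -0.209, 0.02]]
timer 0.63 [346.9, 150.2, 48.1, 48.4] [ 0.639 -0.157  0.013] [[0.603, -0.221, 0.003], [0.71, -0.118, 0.13]]
```

```bash
python3 - <<'E'
from h import *
a=np.load("side0.npz")["im"];b=np.load("top0.npz")["im"]
cv2.imwrite("pics/a1.png",cv2.resize(a[130:280,190:440],(800,480),interpolation=3))
cv2.imwrite("pics/b1.png",cv2.resize(b[130:310,150:480],None,fx=2.42,fy=2.42,interpolation=3))
E
```

```text
(no output)
```

View pics/a1.png

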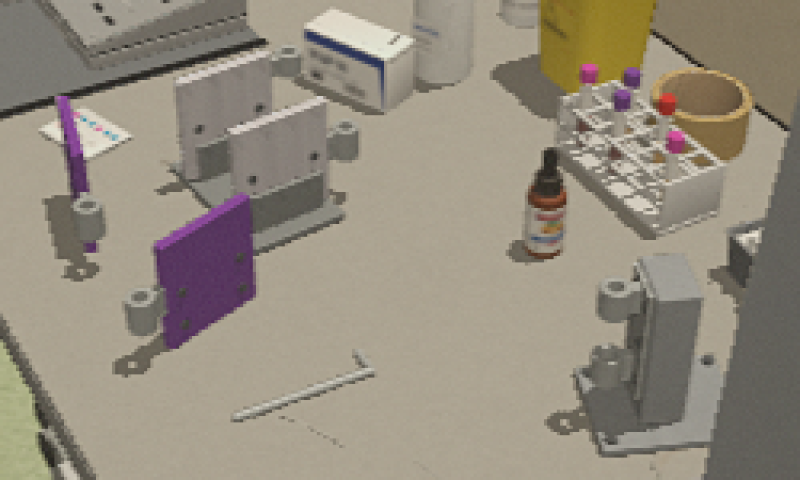

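View pics/b1.png

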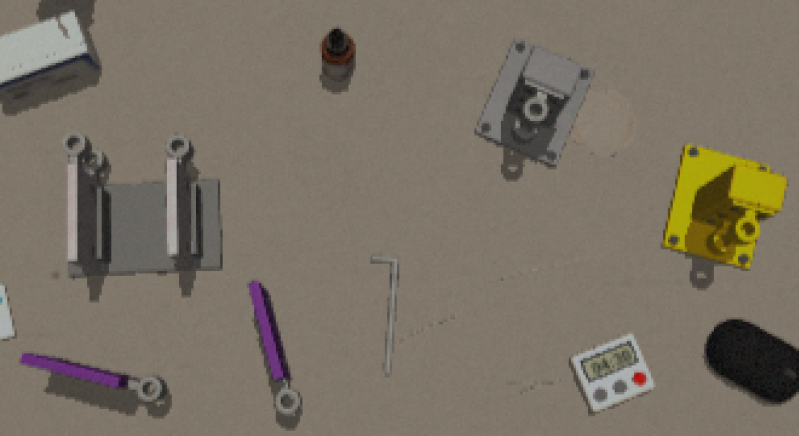

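```bash
python3 - <<'E'
from h import *
def rect(P):
    (c,s,a)=cv2.minAreaRect((P[:,:2]*1000).astype(np.float32)); return np.round(c,1),np.round(s,1),round(a,1)
for n in("top","side"):
    d=np.load(n+"0.npz");w=d["w"];im=d["im"].astype(int)
    def box(x0,x1,y0,y1,z0,z1):
        m=(w[...,0]>x0)&(w[...,0]<x1)&(w[...,1]>y0)&(w[...,1]<y1)&(w[...,2]>z0)&(w[...,2]<z1)
        return m
    print(n)
    for nm,y0,y1 in(("A",.14,.2),("B",.24,.3)):
        P=w[box(.44,.61,y0,y1,.1,.125)];print(nm,"top edge",len(P),rect(P),np.round(np.median(P[:,2]),4), "xr",P[:,0].min(),P[:,0].max())
        P=w[box(.57,.62,y0,y1,.03,.125)];print(nm,"knuckle",len(P),np.round(P.mean(0),4),"z pct",np.round(np.percentile(P[:,2],[2,20,50,80,98]),4))
    P=w[box(.58,.74,-.25,-.1,.118,.14)];print("jamb hi z",np.round(np.percentile(P[:,2],[2,20,50,80,98]),4))
    P=w[box(.6,.74,-.25,-.1,.1245,.14)];print("post",len(P),rect(P),P.mean(0))
    P=w[box(.58,.74,-.25,-.1,.116,.1245)];print("kn?",len(P),rect(P),P.mean(0))
    P=w[box(.57,.74,-.25,-.1,.004,.0125)];print("base",len(P),rect(P),P.mean(0))
    P=w[box(.43,.6,.1,.3,.004,.0125)];print("rackbase",len(P),rect(P))
E
```

```text
top
A top edge 202 (array([520.2, 174.6]), array([89.7, 10.2]), 4.6) 0.1079 xr 0.47568899741024406 0.5649452639221777
A knuckle 101 [0.5834 0.1788 0.067 ] z pct [0.0445 0.0572 0.0713 0.0732 0.0753]
B top edge 302 (array([528.8, 263.1]), array([121.2,  22.3]), 7.7) 0.1067 xr 0.4676792013518689 0.5888960959155793
B knuckle 117 [0.5787 0.2681 0.0797] z pct [0.0324 0.0362 0.0964 0.1023 0.1044]
jamb hi z [0.1201 0.1238 0.1269 0.1291 0.131 ]
post 350 (array([ 636.9, -161.4]), array([49.5, 66.9]), 67.5) [ 0.64860499 -0.16642923  0.12784289]
kn? 121 (array([ 635.9, -162. ]), array([50.4, 66.3]), 71.4) [ 0.62791644 -0.15655551  0.12188236]
base 807 (array([ 652.3, -176.8]), array([144.4, 164.3]), 89.0) [ 0.64773268 -0.16515617  0.00807177]
rackbase 1290 (array([513.2, 198. ]), array([189.2, 174.4]), 86.6)
side
A top edge 155 (array([518.4, 173.2]), array([91., 17.]), 4.5) 0.1068 xr 0.4730759156868562 0.5637979327106483
A knuckle 102 [0.5808 0.174  0.0635] z pct [0.046  0.0541 0.0657 0.0725 0.076 ]
B top edge 177 (array([525.5, 260.9]), array([121.4,  22. ]), 7.0) 0.1061 xr 0.4653095870009412 0.5855397525730046
B knuckle 53 [0.5773 0.2638 0.0962] z pct [0.0818 0.0905 0.0979 0.1023 0.1037]
jamb hi z [0.1187 0.1233 0.1278 0.1298 0.1315]
post 271 (array([ 635.7, -166.1]), array([50.4, 64.5]), 72.3) [ 0.6454014  -0.17036357  0.12869505]
kn? 151 (array([ 628.6, -173.2]), array([40.1, 64. ]), 17.6) [ 0.62540516 -0.16922866  0.12093652]
base 731 (array([ 651.7, -175.4]), array([161.6, 144.5]), 1.4) [ 0.64223653 -0.18072824  0.00905458]
rackbase 349 (array([519.9, 199. ]), array([133.8, 223.4]), 26.4)
```

```bash
cat >> h.py <<'E'
from scipy.spatial.transform import Rotation as R
def go(x,y,z,yaw):
    s=readout.observe();r=R.from_quat(s["eef_rot"])
    t=R.from_euler("z",yaw,degrees=True)*R.from_euler("x",np.pi)
    d=r.inv().apply(np.array([x,y,z])-s["position"])/.03
    rv=np.degrees((r.inv()*t).as_rotvec())/8
    print("t",round(s["time_s"],2),"pos",np.round(s["position"],4),"shift units",np.round(d,2),"turn units",np.round(rv,2))
E
python3 - <<'E'
from h import *
for n in("top","side"):
    w=np.load(n+"0.npz")["w"].reshape(-1,3)
    for i,y in enumerate(np.arange(-.3,.65,.1)):
        print(round(y,1),[round(float(max(w[(abs(w[:,1]-y)<.05)&(abs(w[:,0]-x)<.05)][:,2],default=-1)),2) for x in np.arange(.1,.85,.1)])
go(.49,.175,.27,4.5)
E
```

```text
-0.3 [-0.75, -0.75, 0.01, 0.03, 0.13, 0.13, 0.61, 0.54]
-0.2 [0.0, -0.0, 0.01, 0.02, 0.01, 0.13, 0.53, 0.53]
-0.1 [0.01, 0.0, 0.01, 0.01, 0.01, 0.13, 0.53, 0.53]
0.0 [0.01, 0.0, 0.01, 0.01, 0.01, 0.01, 0.53, 0.53]
0.1 [0.01, 0.0, 0.07, 0.11, 0.1, 0.01, 0.53, 0.52]
0.2 [0.01, -0.0, 0.07, 0.11, 0.11, 0.11, 0.53, 0.16]
0.3 [-0.74, -0.75, 0.01, 0.1, 0.11, 0.11, 0.53, 0.17]
0.4 [-0.75, -0.74, 0.02, 0.02, 0.02, 0.06, 0.53, 0.28]
0.5 [-0.75, -0.75, 0.02, 0.02, 0.05, 0.07, 0.28, 0.28]
0.6 [-0.74, -0.74, 0.05, 0.06, 0.06, 0.07, 0.28, 0.28]
-0.3 [-1.0, -1.0, 0.01, 0.03, 0.13, 0.01, 0.61, 0.6]
-0.2 [0.01, -1.0, 0.02, 0.02, 0.01, 0.13, 0.53, 0.53]
-0.1 [0.19, -1.0, 0.01, 0.01, 0.01, 0.13, 0.53, 0.53]
0.0 [0.22, -1.0, 0.01, 0.01, 0.01, 0.01, 0.53, 0.53]
0.1 [0.02, -0.65, 0.07, 0.1, 0.1, 0.01, 0.53, 0.09]
0.2 [0.0, -0.65, 0.07, 0.1, 0.11, 0.11, 0.01, 0.16]
0.3 [-0.75, -0.75, 0.01, 0.1, 0.11, 0.11, 0.17, 0.16]
0.4 [-0.75, -0.75, 0.02, 0.02, 0.02, 0.06, 0.06, 0.28]
0.5 [0.49, 0.49, 0.02, 0.01, 0.05, 0.07, 0.28, 0.28]
0.6 [-1.0, 0.34, 0.05, 0.05, 0.06, 0.07, 0.28, 0.28]
t 0.8 pos [0.1461 0.5303 0.2423] shift units [14.2   8.37 -0.92] turn units [-0.   -0.   -2.49]
```

View pics/side0.png

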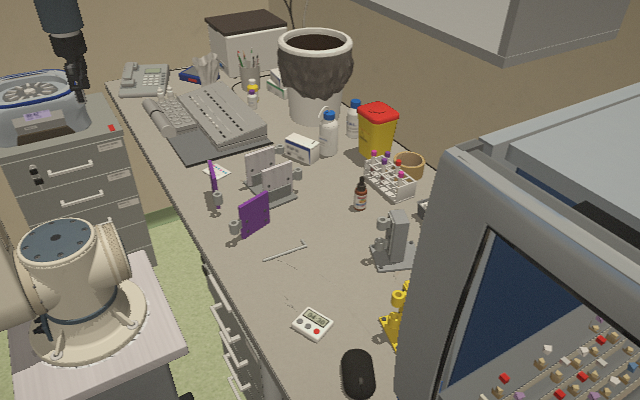

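```bash
python3 - <<'E'
from h import *
for n in("top","side"):
    w=np.load(n+"0.npz")["w"].reshape(-1,3)
    q=w[(w[:,2]>.3)&(w[:,0]>.4)&(w[:,0]<.9)&(abs(w[:,1])<.5)]
    print(n,len(q),np.round(np.percentile(q,[0,1,50,99,100],axis=0),3).tolist())
    for y in np.arange(-.4,.45,.1):
        k=q[abs(q[:,1]-y)<.05]
        if len(k):print(round(y,1),len(k),k.min(0).round(3),k.max(0).round(3))
E
```

```text
top 22193 [[0.401, -0.5, 0.3], [0.509, -0.5, 0.342], [0.717, -0.011, 0.523], [0.762, 0.403, 0.589], [0.896, 0.42, 0.613]]
-0.3 2484 [ 0.698 -0.3    0.504] [ 0.764 -0.25   0.613]
-0.2 3288 [ 0.698 -0.25   0.505] [ 0.763 -0.15   0.527]
-0.1 3131 [ 0.698 -0.15   0.505] [ 0.759 -0.05   0.526]
-0.0 2950 [ 0.698 -0.05   0.504] [0.755 0.05  0.526]
0.1 2792 [0.699 0.05  0.504] [0.751 0.15  0.527]
0.2 2619 [0.698 0.15  0.505] [0.745 0.25  0.526]
0.3 2439 [0.698 0.25  0.505] [0.742 0.35  0.526]
0.4 1452 [0.699 0.35  0.505] [0.737 0.42  0.527]
side 10082 [[0.695, -0.304, 0.506], [0.697, -0.303, 0.508], [0.753, -0.283, 0.525], [0.895, 0.062, 0.605], [0.9, 0.136, 0.611]]
-0.3 5314 [ 0.695 -0.304  0.506] [ 0.9   -0.25   0.611]
-0.2 1540 [ 0.695 -0.25   0.506] [ 0.862 -0.15   0.526]
-0.1 1922 [ 0.696 -0.15   0.506] [ 0.9   -0.05   0.526]
-0.0 1156 [ 0.696 -0.05   0.506] [0.898 0.05  0.526]
0.1 150 [0.696 0.05  0.506] [0.728 0.136 0.525]
```

```bash
python3 -m crank '[[[0,0,0],[0,0,-0.83],0],[[0,0,0],[0,0,-0.83],0],[[0,0,0],[0,0,-0.83],0],[[0.75,0.9,-0.07],[0,0,0],0],[[0.75,0.9,-0.07],[0,0,0],0],[[0.75,0.9,-0.07],[0,0,0],0],[[0.75,0.9,-0.07],[0,0,0],0],[[0.75,0.9,-0.07],[0,0,0],0],[[0.75,0.9,-0.07],[0,0,0],0],[[0.75,0.9,-0.07],[0,0,0],0],[[0.75,0.9,-0.07],[0,0,0],0],[[0.75,0.9,-0.07],[0,0,0],0],[[0.75,0.9,-0.07],[0,0,0],0],[[0.75,0.9,-0.07],[0,0,0],0],[[0.75,0.9,-0.07],[0,0,0],0],[[0.75,0.9,-0.07],[0,0,0],0],[[0.75,0.9,-0.07],[0,0,0],0],[[0,0,0],[0,0,0],0]]'
python3 - <<'E'
from h import *
p=capture("wrist");cv2.imwrite("pics/w1.png",p["image"]);w=pts(p);np.savez("w1.npz",w=w)
print(np.round(p["world_from_camera"],3).tolist())
for l in ("leaf","spare_leaf"):
  for r in models.regions_of(p,l):
    P=w[r["mask"]];P=P[np.isfinite(P[:,0])];print(l,r["rect"],r["confidence"],np.median(P,0).round(3))
    T=P[P[:,2]>.1]
    if len(T)>20:print(cv2.minAreaRect((T[:,:2]*1000).astype(np.float32)),np.median(T[:,2]))
go(.525,.1745,.27,4.5)
E
```

```text
time_s: 3.05
position: [0.491, 0.1768, 0.2715]
eef_rot: [0.999, 0.038, -0.0, 0.0]
force: [-0.2, 0.3, -0.2]
gripper_width: 1.0
gripper_force: 0.0
[[0.075, 0.954, 0.289, 0.565], [-0.997, 0.072, 0.022, 0.181], [0.0, -0.29, 0.957, 0.403], [0.0, 0.0, 0.0, 1.0]]
leaf [310.2, 79.8, 21.3, 114.4] 0.82 [0.537 0.175 0.108]
((519.4856567382812, 173.8976593017578), (89.3565902709961, 9.709367752075195), 4.821159839630127) 0.1078922005919945
leaf [223.1, 224.3, 86.9, 58.2] 0.66 [0.372 0.24  0.059]
((368.3231201171875, 238.99139404296875), (54.86553955078125, 9.703438758850098), 75.65724182128906) 0.10041280546386602
leaf [367.0, 191.2, 34.1, 94.0] 0.58 [0.411 0.087 0.076]
((411.319580078125, 84.93962860107422), (88.3255615234375, 9.462661743164062), 17.339351654052734) 0.10039780762087702
leaf [557.7, 227.5, 52.2, 46.4] 0.24 [ 0.388 -0.241  0.015]
spare_leaf [220.8, 75.7, 38.2, 118.6] 0.74 [0.535 0.261 0.097]
((527.6797485351562, 267.3701171875), (120.10650634765625, 22.347976684570312), 1.3329241275787354) 0.10704715505502169
t 3.2 pos [0.4896 0.1785 0.2716] shift units [1.17 0.23 0.05] turn units [-0.  0.  0.]
```

View pics/w1.png

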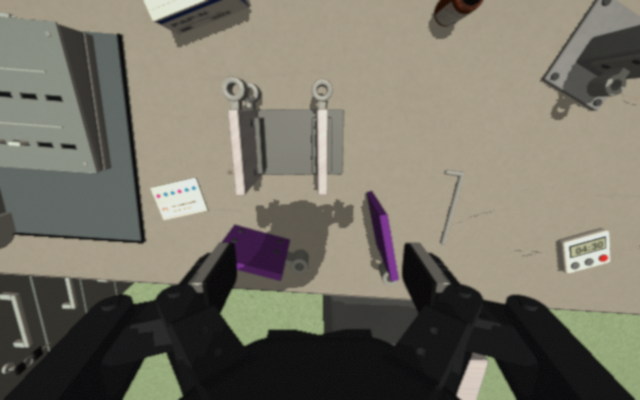

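```bash
python3 -m crank '[[[0.58,0.1,0],[0,0,0],0],[[0.58,0.1,0],[0,0,0],0],[[0,0,0.9],[0,0,0],0.3],[[0,0,0.9],[0,0,0],0.3],[[0,0,0.9],[0,0,0],0.3],[[0,0,0.8],[0,0,0],0.3],[[0,0,0],[0,0,0],0.3],[[0,0,0],[0,0,0],0.3]]'
python3 - <<'E'
from h import *
P=[];Y=[]
for i in range(4):
    p=capture("wrist");s=readout.observe();P.append(s["position"]);Y.append(R.from_quat(s["eef_rot"]).as_matrix()[:,0])
w=pts(p);m=(w[...,2]>.1)&(w[...,2]<.118)&(abs(w[...,1]-.174)<.03)&(w[...,0]>.46)&(w[...,0]<.58)
print(cv2.minAreaRect((w[m][:,:2]*1000).astype(np.float32)),np.median(w[m][:,2]))
print(np.mean(P,0),np.std(P,0),np.degrees(np.arctan2(np.mean(Y,0)[1],np.mean(Y,0)[0])))
go(.5255,.1742,.085,4.8)
E
```

```text
time_s: 4.2
position: [0.5254, 0.1756, 0.168]
eef_rot: [0.999, 0.04, 0.001, -0.0]
force: [0.6, 0.4, 0.7]
gripper_width: 0.698
gripper_force: 0.0
((519.6893920898438, 174.07797241210938), (89.66085815429688, 9.685470581054688), 4.850484371185303) 0.10782167591181185
[0.52552783 0.17552016 0.16803316] [6.37174954e-05 1.10611911e-04 1.73301514e-04] 4.546777770615352
t 4.4 pos [0.5254 0.1754 0.1678] shift units [-0.01  0.04  2.76] turn units [-0.01 -0.01 -0.03]
```

Descend to z 0.085, 0.04 in y; close, then read.

```bash
python3 -m crank '[[[0,0.04,0.7],[0,0,-0.04],0.3],[[0,0,0.7],[0,0,0],0.3],[[0,0,0.7],[0,0,0],0.3],[[0,0,0.66],[0,0,0],0.3],[[0,0,0],[0,0,0],0.3],[[0,0,0],[0,0,0],1],[[0,0,0],[0,0,0],1],[[0,0,0],[0,0,0],1],[[0,0,0],[0,0,0],1],[[0,0,0],[0,0,0],1],[[0,0,0],[0,0,0],1],[[0,0,0],[0,0,0],1],[[0,0,0],[0,0,0],1]]' 60
python3 -c "
from h import *
go(.5255,.1742,.205,4.8);print(readout.observe()['force'])"
```

```text
time_s: 6.02
position: [0.5257, 0.1744, 0.0848]
eef_rot: [0.999, 0.042, 0.001, -0.001]
force: [-1.3, 2.5, 5.5]
gripper_width: 0.101
gripper_force: 59.8
t 6.03 pos [0.5257 0.1744 0.0848] shift units [-0.    0.   -4.01] turn units [-0.01 -0.01  0.01]
[-1.25275642  2.52620098  5.50776553]
```

```bash
python3 -m crank '[[[0,0,-0.2],[0,0,0],1],[[0,0,-0.4],[0,0,0],1],[[0,0,-0.5],[0,0,0],1],[[0,0,-0.6],[0,0,0],1],[[0,0,-0.7],[0,0,0],1],[[0,0,-0.8],[0,0,0],1],[[0,0,-0.8],[0,0,0],1],[[0,0,0],[0,0,0],1],[[0,0,0],[0,0,0],1]]'
python3 - <<'E'
from h import *
for n in("wrist","side"):
    p=capture(n);cv2.imwrite(f"pics/{n}2.png",p["image"]);w=pts(p);np.savez(n+"2.npz",w=w,im=p["image"])
    m=(w[...,2]>.2)&(w[...,2]<.245)&(abs(w[...,1]-.174)<.03)&(w[...,0]>.46)&(w[...,0]<.57)
    print(n,m.sum(),cv2.minAreaRect((w[m][:,:2]*1000).astype(np.float32)),np.median(w[m][:,2]))
    m=(w[...,2]>.15)&(w[...,2]<.245)&(abs(w[...,1]-.178)<.03)&(w[...,0]>.57)&(w[...,0]<.61)
    P=w[m];print(m.sum(),P.mean(0),np.percentile(P,[2,50,98],axis=0))
a=np.load("side2.npz")["im"][110:260,190:440]
b=np.load("wrist2.npz")["im"]
cv2.imwrite("pics/s2.png",np.vstack([cv2.resize(a,(500,300),interpolation=3),cv2.resize(b,(500,300))]))
s=readout.observe();print(s["position"],s["force"],s["gripper_width"])
E
```

```text
time_s: 7.15
position: [0.5245, 0.1733, 0.2031]
eef_rot: [0.999, 0.042, -0.001, 0.0]
force: [-0.7, 0.4, -4.3]
gripper_width: 0.11
gripper_force: 59.1
wrist 7551 ((530.5706176757812, 171.98541259765625), (54.300148010253906, 52.648773193359375), 47.9999885559082) 0.22639372020062698
1496 [0.58281792 0.17667726 0.18879941] [[0.5710218  0.1662783  0.16685334]
 [0.58210205 0.17658143 0.19051144]
 [0.59409862 0.18717987 0.19200215]]
side 406 ((514.873046875, 168.17604064941406), (54.43360900878906, 77.15679931640625), 59.81692123413086) 0.2167973088132013
113 [0.58034307 0.17047712 0.18051655] [[0.57069479 0.16273532 0.16312471]
 [0.57921454 0.16818816 0.18216938]
 [0.5926633  0.18494223 0.19345261]]
[0.52437713 0.17328111 0.20260168] [-0.42934926  0.56193655 -3.75808979] 0.11435535596300833
```

View pics/s2.png

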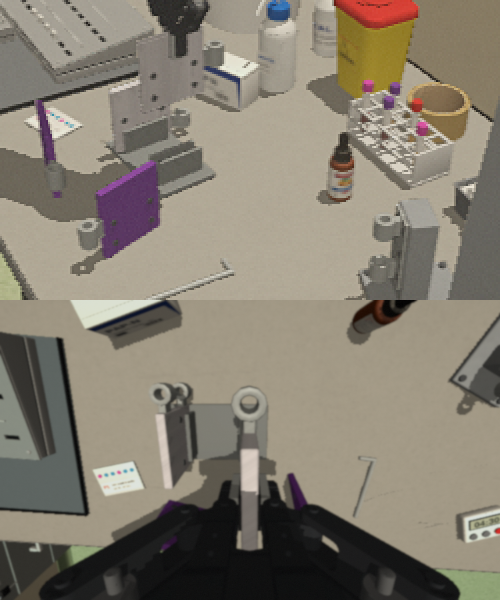

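```bash
python3 -m crank '[[[-0.1,0.4,0],[0,0,0],1],[[-0.15,0.8,0],[0,0,0],1],[[-0.15,0.8,0],[0,0,0],1],[[-0.15,0.8,0],[0,0,0],1],[[-0.15,0.8,0],[0,0,0],1],[[-0.15,0.8,0],[0,0,0],1],[[-0.15,0.8,0],[0,0,0],1],[[-0.15,0.8,0],[0,0,0],1],[[-0.15,0.8,0],[0,0,0],1],[[-0.15,0.8,0],[0,0,0],1],[[-0.15,0.8,0],[0,0,0],1],[[-0.1,0.8,0],[0,0,0],1],[[0,0.3,0],[0,0,0],1],[[0,0,0],[0,0,0.4],1],[[0,0,0],[0,0,0.8],1],[[0,0,0],[0,0,0.8],1],[[0,0,0],[0,0,0.8],1],[[0,0,0],[0,0,0.3],1],[[0,0,0],[0,0,0],1],[[0,0,0],[0,0,0],1]]'
python3 - <<'E'
from h import *
for n in("wrist","side","top"):
    p=capture(n);cv2.imwrite(f"pics/{n}3.png",p["image"]);w=pts(p);np.savez(n+"3.npz",w=w,im=p["image"],f=p["fov_y"],cx=p["cx"],cy=p["cy"],T=p["world_from_camera"])
s=readout.observe();print(s["position"],s["eef_rot"],s["force"],s["gripper_width"])
cv2.imwrite("pics/s3.png",cv2.resize(np.load("wrist3.npz")["im"],(800,500)))
E
```

```text
time_s: 9.75
position: [0.4981, -0.1146, 0.2039]
eef_rot: [0.985, -0.173, -0.0, -0.0]
force: [-0.1, -0.4, -3.3]
gripper_width: 0.111
gripper_force: 58.9
[ 0.49825412 -0.1145073   0.20387187] [ 9.84905099e-01 -1.73095190e-01 -1.70086281e-05 -6.26350776e-07] [-0.07830109 -0.09271763 -2.86562168] 0.1109048139017662
```

View pics/s3.png

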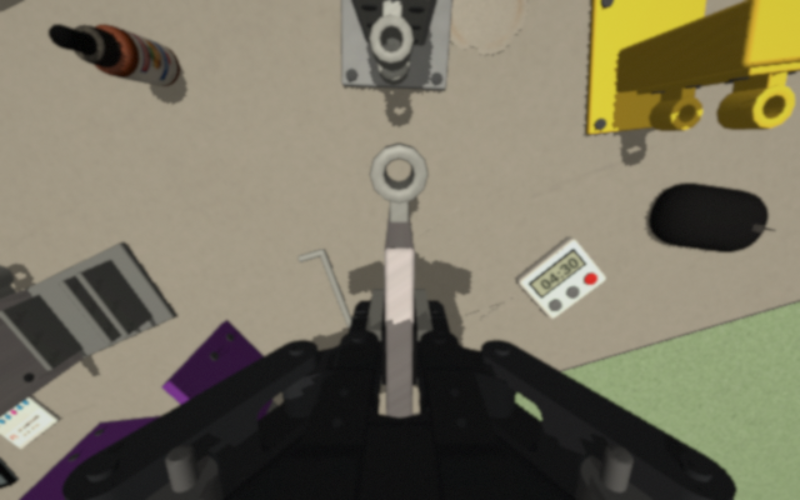

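```bash
cat >> h.py <<'E'
def ring(w,c,z0,z1,r=.018):
    m=(w[...,2]>z0)&(w[...,2]<z1)&(np.hypot(w[...,0]-c[0],w[...,1]-c[1])<r)
    P=w[m];Q=P[:,:2]
    from scipy.optimize import least_squares
    # annulus 6..12: fit centre so that all points lie between radii
    def f(x):
        d=np.hypot(*(Q-x).T); return np.clip(d-.0118,0,None)+np.clip(.0062-d,0,None)
    o=least_squares(f,Q.mean(0),x_scale=1e-3,diff_step=1e-4)
    return o.x,len(Q),np.median(P[:,2]),np.sqrt(np.mean(o.fun**2))
E
python3 - <<'E'
from h import *
s=readout.observe();r=R.from_quat(s["eef_rot"]);X=r.as_matrix()[:2,0];print("tool yaw",np.degrees(np.arctan2(X[1],X[0])))
pos=s["position"][:2]
for n in("wrist","top","side"):
    w=np.load(n+"3.npz")["w"]
    c=pos+X*.059
    for k in range(3):
        L=ring(w,c,.187,.197) ; c=L[0]
    c=np.array([.618,-.157])
    for k in range(3):
        J=ring(w,c,.118,.127); c=J[0]
    print(n,"leaf",L,"jamb",J)
    d=J[0]-L[0];print("  delta tool mm x",d@X*1e3,"y",d@np.array([X[1],-X[0]])*1e3)
    m=(w[...,2]>.004)&(w[...,2]<.0125)&(w[...,0]>.57)&(w[...,0]<.74)&(w[...,1]>-.24)&(w[...,1]<-.09)
    mm=cv2.morphologyEx(m.astype(np.uint8),cv2.MORPH_OPEN,np.ones((3,3)))
    k,lab,st,_=cv2.connectedComponentsWithStats(mm); 
    if k>1:
        P=w[lab==1+np.argmax(st[1:,4])];print("  base",cv2.minAreaRect((P[:,:2]*1e3).astype(np.float32)))
    m=(w[...,2]>.1255)&(w[...,2]<.134)&(w[...,0]>.57)&(w[...,0]<.74)&(w[...,1]>-.24)&(w[...,1]<-.09)
    P=w[m]
    if len(P)>20:print("  post",len(P),cv2.minAreaRect((P[:,:2]*1e3).astype(np.float32)),P.mean(0))
E
```

```text
tool yaw -19.93565792937854
wrist leaf (array([ 0.55023082, -0.13504319]), 1588, np.float64(0.19141649798637017), np.float64(0.001641934871850182)) jamb (array([ 0.61815576, -0.15587123]), 1062, np.float64(0.12242194230256047), np.float64(0.0014883183562214017))
  delta tool mm x 70.95624378752298 y -3.5800591575082668
  base ((628.0505981445312, -185.7145233154297), (42.02790832519531, 66.7921142578125), 67.69542694091797)h.py:24: RuntimeWarning: Mean of empty slice.
  o=least_squares(f,Q.mean(0),x_scale=1e-3,diff_step=1e-4)
  ret = um.true_divide(
Traceback (most recent call last):
  File "h.py", line 24, in ring
    o=least_squares(f,Q.mean(0),x_scale=1e-3,diff_step=1e-4)
ValueError: Initial guess is outside of provided bounds
```

```bash
python3 - <<'E'
from h import *
s=readout.observe();X=R.from_quat(s["eef_rot"]).as_matrix()[:2,0];pos=s["position"][:2];Y=np.array([X[1],-X[0]])
def hole(w,c,z0,z1,ax):
    # annulus score: top-surface pts inside 6.3..11.7 counted, in hole / outside (except web direction) penalised
    m=(w[...,2]>z0)&(w[...,2]<z1)&(np.hypot(w[...,0]-c[0],w[...,1]-c[1])<.03);Q=w[m][:,:2]
    best=[]
    for dx in np.arange(-8,8.1,.5):
        for dy in np.arange(-8,8.1,.5):
            o=c+(dx*X+dy*Y)/1e3;e=Q-o;d=np.hypot(*e.T)
            best.append((((d>.006)&(d<.012)).sum()-2*(d<.006).sum(),dx,dy))
    b=np.array(best);k=b[b[:,0]>=b[:,0].max()*.985];o=c+(k[:,1].mean()*X+k[:,2].mean()*Y)/1e3
    return o,len(Q),np.median(w[m][:,2])
for n in("wrist","top","side"):
    w=np.load(n+"3.npz")["w"]
    L=hole(w,pos+X*.059,.186,.198,1);J=hole(w,np.array([.618,-.157]),.1175,.1265,1)
    e=(L[0]-pos);d=J[0]-L[0]
    print(n,L,J,"leaf in tool",e@X*1e3,e@Y*1e3,"delta tool",d@X*1e3,d@Y*1e3)
E
```

```text
wrist (array([ 0.5536772 , -0.13620481]), 1608, np.float64(0.19141807070379988)) (array([ 0.61522118, -0.15439651]), 1158, np.float64(0.12236054632293115)) leaf in tool 59.49999993234387 1.4999999982943448 delta tool 64.05875140759434 -3.8827439939309003
top (array([ 0.55371861, -0.13462422]), 0, np.float64(nan)) (array([ 0.618, -0.157]), 0, np.float64(nan)) leaf in tool 58.99999993291235 -1.734723475976807e-14 delta tool 68.0587514030461 -0.8827439973421586
side (array([ 0.55140432, -0.13843871]), 117, np.float64(0.1914883843875098)) (array([ 0.6142397 , -0.15563614]), 115, np.float64(0.12331378509690483)) leaf in tool 58.12499993390734 4.374999995025258 delta tool 64.93375140659943 -5.257743992367433
  return _methods._mean(a, axis=axis, dtype=dtype,
  ret = ret.dtype.type(ret / rcount)
```

```bash
python3 -m crank '[[[0,0,0],[0,0,0.28],1],[[0,-0.15,0.3],[0,0,0],1],[[0,-0.14,0.6],[0,0,0],1],[[0,0,0.7],[0,0,0],1],[[0,0,0.7],[0,0,0],1],[[0,0,0.6],[0,0,0],1],[[0.2,0,0.37],[0,0,0],1],[[0.3,0,0],[0,0,0],1],[[0.3,0,0],[0,0,0],1],[[0.17,0,0],[0,0,0],1],[[0,0,0],[0,0,0],1],[[0,0,0],[0,0,0],1]]'
python3 - <<'E'
from h import *
for n in("wrist","side"):
    p=capture(n);cv2.imwrite(f"pics/{n}4.png",p["image"]);w=pts(p);np.savez(n+"4.npz",w=w,im=p["image"])
s=readout.observe();print(s["position"],s["eef_rot"],s["force"],s["gripper_width"])
X=R.from_quat(s["eef_rot"]).as_matrix()[:2,0];pos=s["position"][:2];Y=np.array([X[1],-X[0]])
print("yaw",np.degrees(np.arctan2(X[1],X[0])))
a=np.load("side4.npz")["im"][190:280,350:430];b=np.load("wrist4.npz")["im"][30:230,210:430]
cv2.imwrite("pics/s4.png",np.hstack([cv2.resize(a,(400,450),interpolation=3),cv2.resize(b,(400,450),interpolation=3)]))
for n in("wrist","side"):
    w=np.load(n+"4.npz")["w"]
    for nm,c,z in(("leaf",pos+X*.0595+Y*.0015,.0945),("jamb",pos+X*.0945+Y*.0015,.1225)):
        m=(abs(w[...,2]-z)<.005)&(np.hypot(w[...,0]-c[0],w[...,1]-c[1])<.025);Q=w[m][:,:2]-pos
        b=[]
        for dx in np.arange(-8,8.1,.5):
          for dy in np.arange(-8,8.1,.5):
            d=np.hypot(*(Q+pos-c-(dx*X+dy*Y)/1e3).T);b.append((((d>.006)&(d<.012)).sum()-2*(d<.006).sum(),dx,dy))
        b=np.array(b);k=b[b[:,0]>=b[:,0].max()*.985];o=c+(k[:,1].mean()*X+k[:,2].mean()*Y)/1e3-pos
        print(n,nm,m.sum(),np.median(w[m][:,2]),"tool xy mm",o@X*1e3,o@Y*1e3)
E
```

```text
time_s: 11.4
position: [0.5284, -0.1174, 0.1059]
eef_rot: [0.981, -0.193, 0.0, -0.0]
force: [-0.5, 0.0, -3.7]
gripper_width: 0.108
gripper_force: 58.9
[ 0.52837784 -0.11734053  0.10591236] [ 9.81294153e-01 -1.92514370e-01  3.58360120e-05 -4.84203519e-05] [ 0.38291729 -0.6885555  -2.78039679] 0.10882663093084767
yaw -22.19911305682253
wrist leaf 1590 0.0934564431352049 tool xy mm 59.74999984036829 1.4999999959925057
wrist jamb 3149 0.1224872691299052 tool xy mm 94.49999974752811 1.2499999966604016
side leaf 81 0.09399103684268983 tool xy mm 58.166666511265014 3.499999990649198
side jamb 111 0.12317577806343938 tool xy mm 94.24999974819599 3.4999999906491635
```

View pics/s4.png

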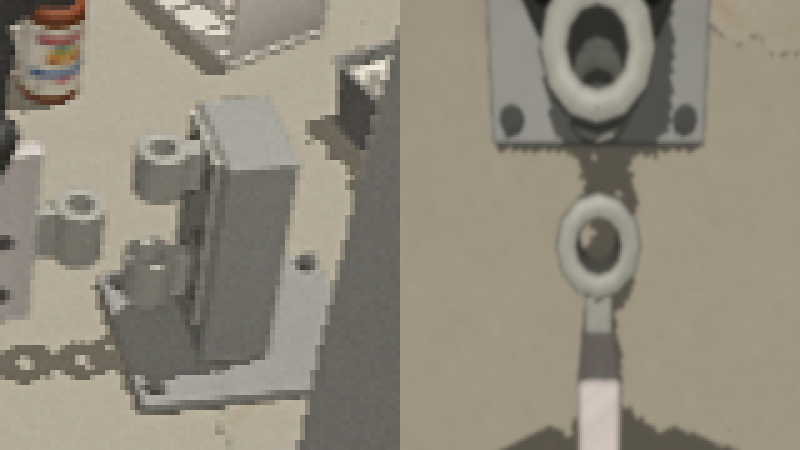

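```bash
python3 -m crank '[[[0.15,0,0],[0,0,0],1],[[0.25,0,0],[0,0,0],1],[[0.25,0,0],[0,0,0],1],[[0.25,0,0],[0,0,0],1],[[0.17,0,0],[0,0,0],1],[[0.1,0,0],[0,0,0],1],[[0,0,0],[0,0,0],1],[[0,0,0],[0,0,0],1]]'
python3 - <<'E'
from h import *
for n in("wrist","side"):
    p=capture(n);w=pts(p);np.savez(n+"5.npz",w=w,im=p["image"])
s=readout.observe();print(s["position"],s["eef_rot"],s["force"],s["gripper_width"])
X=R.from_quat(s["eef_rot"]).as_matrix()[:2,0];pos=s["position"][:2];Y=np.array([X[1],-X[0]])
a=np.load("side5.npz")["im"][190:280,350:430];b=np.load("wrist5.npz")["im"][30:230,210:430]
cv2.imwrite("pics/s5.png",np.hstack([cv2.resize(a,(400,450),interpolation=3),cv2.resize(b,(400,450),interpolation=3)]))
w=np.load("wrist5.npz")["w"];c=pos+X*.0597+Y*.0015
m=(abs(w[...,2]-.1225)<.005)&(np.hypot(w[...,0]-c[0],w[...,1]-c[1])<.03);Q=w[m][:,:2];b=[]
for dx in np.arange(-8,8.1,.5):
  for dy in np.arange(-8,8.1,.5):
    d=np.hypot(*(Q-c-(dx*X+dy*Y)/1e3).T);b.append((((d>.006)&(d<.012)).sum()-2*(d<.006).sum(),dx,dy))
b=np.array(b);k=b[b[:,0]>=b[:,0].max()*.985];print("jamb minus leaf, tool mm",k[:,1:].mean(0),m.sum())
E
```

```text
time_s: 12.5
position: [0.5609, -0.1306, 0.1058]
eef_rot: [0.981, -0.193, -0.0, -0.0]
force: [-0.3, 0.7, -4.0]
gripper_width: 0.108
gripper_force: 58.9
[ 0.56092548 -0.13061483  0.10585025] [ 9.81295610e-01 -1.92506947e-01  1.83453847e-05 -3.06144941e-05] [-0.4933093   0.17179104 -3.49245453] 0.10818175709817825
jamb minus leaf, tool mm [ 0.5  -0.25] 4715
```

View pics/s5.png

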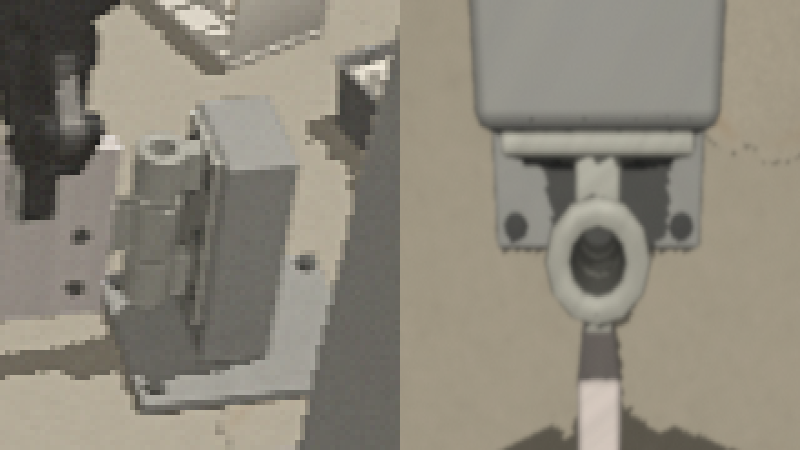

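```bash
python3 -c "
from workcell import ticket
print(ticket.close_job())"
```

```text
the job is handed in; nothing more can be done
None
```

I handed the job in at about 12.6 s. The single-knuckle leaf is still held in the air, with its knuckle between the two jamb knuckles and the holes in line to about 0.5 mm as measured in the wrist camera. The wrist carries only the leaf's weight, so nothing is leaning on the jamb, and I moved nothing else on purpose.

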